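# Switch on the disc player, shut its lid and press play

### The arm

A 6-joint arm with a two-finger parallel gripper is mounted at the origin on the work surface. World frame = base frame: x ahead of the robot, y to its left, z up, the work surface at z = 0. Lengths are in m, angles in degrees, forces in N, time in s.
With the tool pointing down it reaches from about 0.3 to 0.85 m from the base axis. Payload 4.2 kg.
Tool frame: the origin (TCP) lies midway between the tips of the shut fingers; the grasp point (between the pads) lies 19 mm behind it (hold_point_z is the distance from the TCP to the grasp point, in m); x points along the fingers, z is the direction in which the jaws open and shut, and the axes are right-handed (so a half turn about x gives the same grasp; the last joint's range is limited). The gripper opens to 91 mm and grips with 3 to 60 N. Pads are 32 mm wide; open, the fingers measure 118 mm over their backs; the gripper's body (76 mm by 178 mm) begins 60 mm behind the grasp point.
Start: joints at [64.515, 18.312, 89.639, -0, 72.044, -1.146], TCP at [0.237, 0.524, 0.214] pointing down, gripper open.
Joint ranges: [-177.97, 177.97], [-48.28, 115.42], [12.27, 149.76], [-77.06, 257.06], [2.81, 150.46], [-146.56, 146.56]. Speed limits (degrees/s): [147.25, 147.25, 180, 180, 180, 180].

### API

Orientations are given as [roll, pitch, yaw] about the fixed x, y, z axes, in that order (R = Rz(yaw) Ry(pitch) Rx(roll)).
In Python, from station import * gives the robot as it stands.
- The arm moves only by the tool drive_tool, never from a script. Its argument "steps" is a list of rows, each an object with "slide": the shift along the world's x, y, z as a fraction of full scale, a list of three; "rot": the turn, a rotation vector about the world's x, y, z as a fraction of full scale, a list of three; "gripper": the opening, from 0 (shut) to 1 (fully open). A call has 1 to 12 rows; each row is the pose to reach, as a shift and turn from the pose measured when the call began; what a row does not reach only later rows make up. Full scale, the value 1, is 0.1 m for a shift and 120 degrees for a turn. A row lasts 1/10 s, in which the tool goes at most 50 mm and 8.59 degrees, less where a joint would pass 70% of its speed; a pose out of reach is approached as far as the arm can. A call with a number of a shift or a turn outside -1 to 1 is refused whole. A call with a gripper value outside its range is refused whole. The fingers move at their own pace and stop on an object; "grip_force" is the grip in N (left out, the last holds). Time passes only in rows, so rows that repeat a pose let the fingers close. It gives the time, the measured TCP pose, the force and the opening at its end, in the units of the state.
- get_state(): the state, without advancing time (a new reading comes with each control period).
- capture(name): name is "scene" or "top" or "wrist"; returns a dict with "pixels" (400x640x3 uint8, blue, green, red), "vertical_fov" (degrees; the focal length in pixels is half the picture's height over the tangent of half this angle, whatever the lens; pixels are square), "cx", "cy" (the principal point, pixels), "D" ([k1, k2, p1, p2, k3] as OpenCV has them; the pictures are not rectified), "world_from_camera" (4x4, takes a point from camera to world coordinates). Camera axes: x right, y up, looking along -z (the intrinsics and any distortion apply to the point x, -y, -z); pixel columns grow to the right and rows downward; lengths in m; the calibration is good to about 2 mm. A picture is of the moment at which its call begins. There is no depth.
- finish_job(): hands the job in, once; it reports no verdict.
The state is a dict: "time_s": time; "q": joint angles; "joint_velocities": joint speeds; "joint_efforts": joint torques, N m; "tcp_pos": TCP position; "tool_rot": TCP orientation; "contact_force": force on the tool from outside, world axes, zero at the start; "moment": the same for the moment, N m; "opening": finger opening in m.
Only numpy, scipy, OpenCV 4.12 (cv2) and the standard library are available. Lean on these libraries where they do the work, as an engineer would, in place of code of your own. Each camera call takes 0.05 s, during which the arm holds its last target.

### The job

Start the disc in the player using only your fingertips: press the red-dotted end of the power rocker so that it is fully on, then push the open lid down until it is fully shut, then press the green play key all the way in and let it spring back. Do it in that order (the lid stays up until the power is on, and the play key alone until the lid is shut), leave the blue and orange keys unpressed, never raise the lid further, and neither lift nor shift any of the other things around or on the player.

Things in the scene. Friction and masses are not known exactly. Their poses are not given: they have to be found in the camera images.
- player: table-top disc player, walnut body 240 (its x, front to back) by 340 (its y) by 75 mm high, fixed on the table by its rubber feet; origin at the centre of its underside on the table; its x points from the front (towards the robot, give or take 0.3 rad of yaw) to the back, y to its left, z up. The black top panel is at 75 mm and carries the controls: rocker at front right, three keys along the front, lid behind the keys
- power (a joint): white power rocker near the player's front right corner, 50 mm long (player y) by 26 mm, 10 mm thick, pivoting about player x at its middle: 88 mm in front of and 125 mm to the right of the player's centre, 80 mm above the table. 0 = off (red-dotted right end up), 0.4 rad = fully on (red-dotted end down). It stays where it is left; 2 to 4 N on the dot moves it
- power_dot (a point): red dot on the top face of the rocker, 16 mm to the right of its pivot: about 88 mm above the table when off, about 82 mm when on
- lid (a joint): grey flat lid of the disc well, 150 mm from hinge to free edge, 160 mm wide (player x), 8 mm thick, with a yellow strip along the free edge and a round window. Hinged along player x at its left edge, its free edge to the right; 0 = fully shut (flat), positive = raised (free edge up), in rad. It starts 0.65 to 0.95 open, stays where it is left, and 1 to 2 N near the free edge pushes it down
- lid_edge (a point): middle of the lid's free edge, on its upper face; when shut this is 87 mm above the table, 25 mm behind and 40 mm to the right of the player's centre
- lid_hinge (a point): middle of the lid's hinge axis: 25 mm behind and 110 mm to the left of the player's centre, 83 mm above the table; the lid's upper face lies 4 mm above the plane through this axis
- play (a joint): green play key: 0 at rest, 0.005 (m) fully down; a spring of about 4 N at full travel brings it back
- play_top (a point): centre of the top of the green play (one triangle) key, 26 (player x) by 30 (player y) mm, its top 14 mm above the panel (89 mm above the table) in an aluminium frame 3 mm high; the three keys sit in a row 60 mm apart along the front of the panel, 88 mm in front of the player's centre at 30 mm to the right, 30 mm and 90 mm to the left of it, in an order that changes from start to start
- skip (a joint): blue skip key: 0 at rest, 0.005 (m) fully down; a spring of about 4 N at full travel brings it back
- skip_top (a point): centre of the top of the blue skip (two triangles) key, same size and row as play
- stop (a joint): orange stop key: 0 at rest, 0.005 (m) fully down; a spring of about 4 N at full travel brings it back
- stop_top (a point): centre of the top of the orange stop (square) key, same size and row as play
- mug: blue mug, 80 mm across, 92 mm high, to the right of the player (bystander, leave where it is); origin under its centre
- glass: stemmed glass, 72 mm across, 165 mm high, to the right of the player (bystander, leave where it is); origin under its centre
- remote: black remote control, 150 by 45 by 18 mm, lying to the left of the player (bystander, leave where it is); origin under its centre
- specs_case: terracotta spectacle case, 160 by 60 by 38 mm, lying to the left of the player (bystander, leave where it is); origin under its centre
- disc_case: flat disc case with a green cover, 125 by 142 by 10 mm, lying in front of the player (bystander, leave where it is); origin under its centre
- paperback: blue paperback, 110 by 178 by 27 mm, lying in front of the player (bystander, leave where it is); origin under its centre
- pawn: pale wooden chess pawn, 28 mm across, 44 mm high, standing on the right rear of the player's top panel (bystander, leave where it is); origin under its centre

How it is judged (in metres and radians):
On the way, in this order (a step that is already met when the one before it is completed fails the run):
1. the power rocker is pressed fully on (value of joint power above 0.34 rad), for 0.1 s.
2. the lid is pushed fully shut (value of joint lid below 0.04 rad and value of joint power above 0.34 rad), for 0.2 s.
3. the green play key is pressed all the way in, with the power on and the lid shut (all of step 2 and value of joint play above 0.0038 m), for 0.05 s.
At the end, for the whole second after the job is handed in: power rocker on (joint above 0.34 rad), lid shut (joint below 0.04 rad), all three keys back up (within 1.2 mm), and every bystander within 30 mm of where it began (all of step 2 and value of joint each of play, skip, stop below 0.0012 m and distance of each of mug, glass, remote, specs_case, disc_case, paperback, pawn from where it was at the start of the episode below 0.03 m); the robot touches nothing.
It fails at once if the lid is pushed down (below 0.5 rad) while the power is still off (value of joint lid below 0.5 rad and value of joint power below 0.3 rad).
It fails at once if the play key is pressed (over 2.5 mm) before the lid is shut (value of joint play above 0.0025 m and value of joint lid above 0.08 rad).
It fails at once if the blue or orange key is pressed (over 2.5 mm) (value of joint any of skip, stop above 0.0025 m).
It fails at once if the lid is lifted (above 1.1 rad) (value of joint lid above 1.1 rad).
It fails at once if a bystander is shifted, lifted or carried (more than 30 mm) (distance of any of mug, glass, remote, specs_case, disc_case, paperback, pawn from where it was at the start of the episode above 0.03 m).
It also fails if it takes over 54 s, if anything falls off the work surface, if the arm or the gripper's body presses on something with over 40 N, if the wrist force passes 120 N, or if a joint passes its speed limit or range.

## Working session

There is one attempt and no reset: what is moved stays moved. The work goes in short steps, Python scripts to look and compute and a tool call to move; the robot and the scene stay as the last step left them, time stands still between calls to the robot, and variables do not carry over. Pictures are saved under pics/ and viewed, and the job is handed in when it is done.

Besides the shell and the picture viewer there is one more tool, called after ">>>" as name(argument=value, ...) on one line, values as JSON. drive_tool: Moves the arm, as the interface text tells. Shift numbers are shares of 0.1 m and turn numbers shares of 120 degrees, none past 1 either way. Its arguments: {"type":"object","properties":{"steps":{"type":"array"},"grip_force":{"type":"number"}},"required":["steps"]}

```bash
mkdir -p pics; ls; python3 - <<'E'
from station import *
import cv2,pickle
s=get_state(); print(s)
for n in ["scene","top","wrist"]:
    c=capture(n); cv2.imwrite(f"pics/{n}0.png",c["pixels"]); pickle.dump(c,open(f"{n}0.pkl","wb"))
    print(n,c["vertical_fov"],c["cx"],c["cy"],c["D"],c["world_from_camera"])
E
```

```text
pics
{'time_s': 0.0, 'q': array([ 6.45171810e+01,  1.83505621e+01,  8.97073262e+01, -7.49716603e-05,
        7.20407070e+01, -1.14531994e+00]), 'joint_velocities': array([-0.03313061,  0.00129568,  0.04676213, -0.12845333,  0.02166233,
        0.06456133]), 'joint_efforts': array([ 4.80299477e-04, -4.12464738e+01, -2.31971920e+01,  7.29435543e-02,
        4.55359078e-02, -1.30653571e-04]), 'tcp_pos': array([0.23674394, 0.52345553, 0.21312484]), 'tool_rot': array([ 178.89610171,   89.90140473, -115.44137413]), 'contact_force': array([-0.07444257, -0.38190944, -0.46288072]), 'moment': array([-0.04670711, -0.00732229, -0.0255483 ]), 'opening': 0.09090874012004611}
scene 46.25326661103347 322.2449054621716 206.4920115424504 [-0.046075  0.        0.        0.        0.      ] [[ 0.74542046 -0.39700037  0.53548019  1.16049184]
 [ 0.66636539  0.46485682 -0.58297968 -0.60093363]
 [-0.01747847  0.79139045  0.6110611   0.7642952 ]
 [ 0.          0.          0.          1.        ]]
top 56.749196253058734 321.15851209372664 196.71192733402683 [0.01944634 0.         0.         0.         0.        ] [[ 7.70411546e-02  9.66585431e-01 -2.44493895e-01  3.56963776e-01]
 [-9.97027909e-01  7.46644519e-02 -1.89886534e-02  3.65250252e-02]
 [-9.91530618e-05  2.45230144e-01  9.69464887e-01  9.64056186e-01]
 [ 0.00000000e+00  0.00000000e+00  0.00000000e+00  1.00000000e+00]]
wrist 64.57912121051373 322.2574143622205 198.17617175622948 [0.01121295 0.         0.         0.         0.        ] [[ 0.41289569 -0.87855252 -0.24013043  0.16953661]
 [ 0.91077547  0.39762575  0.11127357  0.55425498]
 [-0.00227763 -0.26464929  0.96434204  0.38462059]
 [ 0.          0.          0.          1.        ]]
```

View pics/scene0.png

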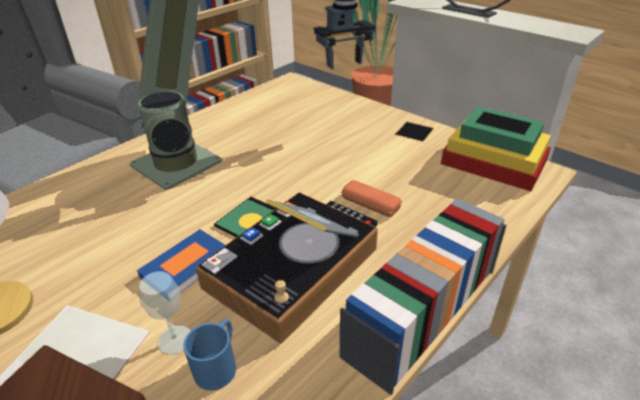

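View pics/top0.png

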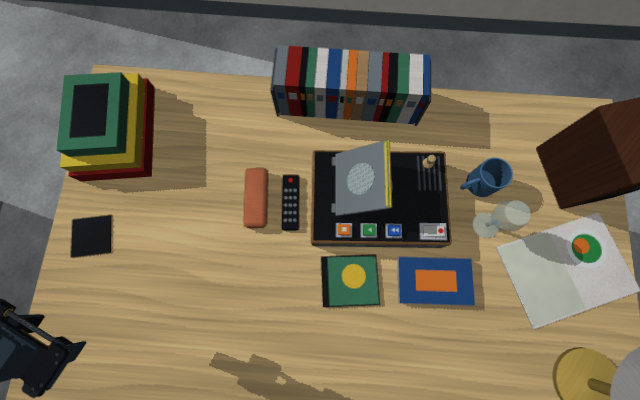

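The top view shows the player at columns 312–450, rows 150–245. The orange key is at (344,230), green at (369,230), blue at (394,230) and the rocker at (433,231). I'll zoom in to measure.

```bash
python3 - <<'E'
import cv2
a=cv2.imread("pics/top0.png")[140:255,305:465]; cv2.imwrite("pics/topz.png",cv2.resize(a,None,fx=5,fy=5,interpolation=cv2.INTER_CUBIC))
a=cv2.imread("pics/scene0.png")[180:340,190:390]; cv2.imwrite("pics/scenez.png",cv2.resize(a,None,fx=4,fy=3.75,interpolation=cv2.INTER_CUBIC))
E
```

```text
(no output)
```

View pics/topz.png

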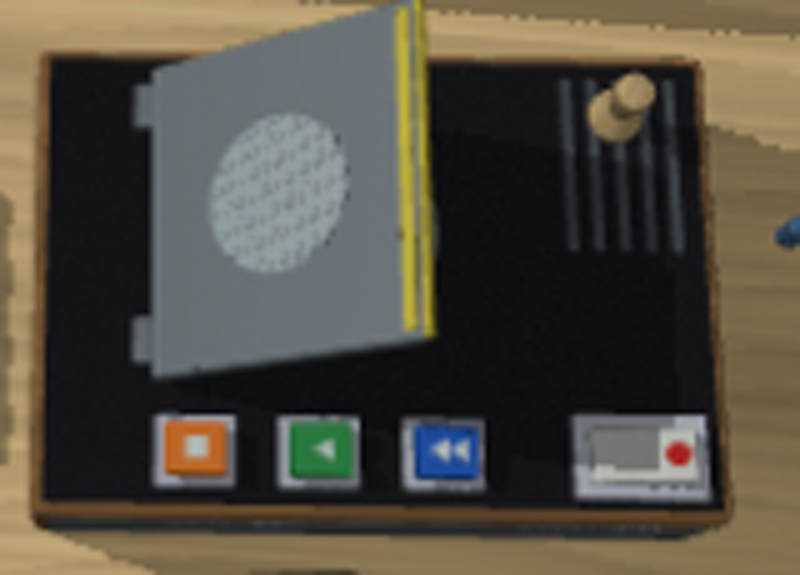

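View pics/scenez.png

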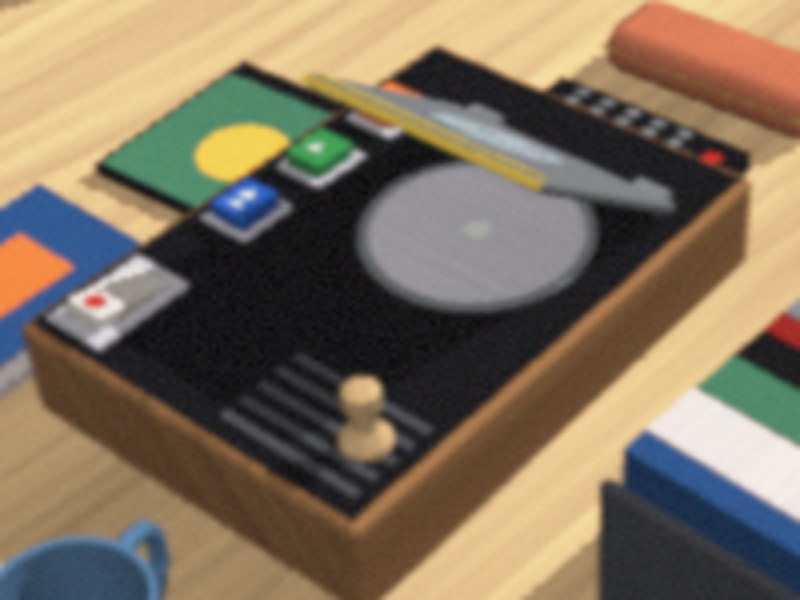

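```bash
cat > h.py <<'E'
import numpy as np,cv2,pickle
from scipy.optimize import least_squares
def proj(c,P):
    T=np.linalg.inv(c["world_from_camera"]); p=np.atleast_2d(P)@T[:3,:3].T+T[:3,3]
    f=200/np.tan(np.radians(c["vertical_fov"]/2)); K=np.array([[f,0,c["cx"]],[0,f,c["cy"]],[0,0,1.]])
    q=p*[1,-1,-1]
    return cv2.projectPoints(q,np.zeros(3),np.zeros(3),K,np.array(c["D"],float))[0][:,0]
def toW(x,P):
    P=np.atleast_2d(P); c,s=np.cos(x[2]),np.sin(x[2])
    return P@np.array([[c,-s,0],[s,c,0],[0,0,1]]).T+[x[0],x[1],0]
def lidpt(a,x,r=.15,n=.004):
    return np.array([x,.110-r*np.cos(a)+n*np.sin(a),.083+r*np.sin(a)+n*np.cos(a)])
E
cat > fit.py <<'E'
from h import *
t=pickle.load(open("top0.pkl","rb"));s=pickle.load(open("scene0.pkl","rb"))
K=[[-.088,-.09,0],]
M={"o":(-.088,.09,.089),"g":(-.088,.03,.089),"b":(-.088,-.03,.089),"d":(-.088,-.141,.088),"BL":(.12,.17,.075),"BR":(.12,-.17,.075),"FR":(-.12,-.17,.075),"FL":(-.12,.17,.075)}
tp={"o":(196,447),"g":(322,449),"b":(449,452),"d":(679,454),"BL":(43,55),"BR":(700,62),"FR":(731,512),"FL":(35,508)}
sp={"g":(321,148),"b":(246,202),"d":(95,301),"FR":(28,332),"BR":(353,522),"BL":(746,182),"FL":(437,50)}
def res(x,full=0):
    r=[];n=[]
    for k,v in tp.items(): r.append(proj(t,toW(x,M[k]))[0]-((np.array(v)+.5)/5-.5+[305,140])); n.append("t"+k)
    for k,v in sp.items(): r.append(proj(s,toW(x,M[k]))[0]-((np.array(v)+.5)/[4,3.75]-.5+[190,180])); n.append("s"+k)
    return (n,np.array(r)) if full else np.ravel(r)
f=least_squares(res,[.5,0,0],loss="soft_l1"); x=f.x; print(x,np.degrees(x[2]))
for n,r in zip(*res(x,1)): print(n,r.round(2))
L=[((417,332),-.055),((405,8),.105)]
def rl(a):
    return np.ravel([proj(t,toW(x,lidpt(a[0],px)))[0]-((np.array(v)+.5)/5-.5+[305,140]) for v,px in L])
g=least_squares(rl,[.8]);print(g.x,g.fun)
np.save("x.npy",np.r_[x,g.x])
for k in "ogbd": print(k,toW(x,M[k])[0].round(4))
print("edge",toW(x,[lidpt(g.x[0],q) for q in(-.055,.025,.105)]).round(4))
print("shut",toW(x,[lidpt(0,q) for q in(-.055,.025,.105)]).round(4))
E
python3 fit.py
```

```text
[ 0.59626631 -0.09168174  0.06270677] 3.5928329988811276
to [ 0.46 -0.04]
tg [ 0.45 -0.07]
tb [ 0.27 -0.3 ]
td [0.94 0.08]
tBL [-0.6  -1.71]
tBR [ 1.26 -1.42]
tFR [1.92 2.79]
tFL [-1.01  1.44]
sg [ 0.06 -0.96]
sb [ 0.25 -1.72]
sd [0.15 0.1 ]
sFR [-2.79 -2.48]
sBR [0.73 3.24]
sBL [ 3.33 -1.59]
sFL [ 0.3  -3.22]
[0.72695574] [ 0.53799201  1.14864221  0.82721349 -3.27287712]
o [ 0.5028 -0.0074  0.089 ]
g [ 0.5066 -0.0673  0.089 ]
b [ 0.5103 -0.1271  0.089 ]
d [ 0.5173 -0.2379  0.088 ]
edge [[ 0.5413 -0.0946  0.1857]
 [ 0.6212 -0.0895  0.1857]
 [ 0.701  -0.0845  0.1857]]
shut [[ 0.5439 -0.135   0.087 ]
 [ 0.6237 -0.13    0.087 ]
 [ 0.7036 -0.125   0.087 ]]
```

```bash
python3 - <<'E'
from h import *
from scipy.spatial.transform import Rotation as R
print(R.from_euler("xyz",[178.896,89.9014,-115.441],degrees=True).as_matrix().round(3))
t=pickle.load(open("top0.pkl","rb"))
def ray(c,uv,z):
    f=200/np.tan(np.radians(c["vertical_fov"]/2)); K=np.array([[f,0,c["cx"]],[0,f,c["cy"]],[0,0,1.]])
    q=cv2.undistortPoints(np.array([[uv]],float),K,np.array(c["D"],float))[0,0]
    W=c["world_from_camera"]; d=W[:3,:3]@[q[0],-q[1],-1]; o=W[:3,3]
    return o+d*(z-o[2])/d[2]
print("glass base",ray(t,(484,225),0),"glass top",ray(t,(511,216),.165))
print("mug top",ray(t,(493,175),.092))
x=np.load("x.npy")
print("rocker press",toW(x,[-.088,-.153,.083]),"lid press",toW(x,[.02,.005,.19]),toW(x,[-.01,.005,.19]))
a=cv2.imread("pics/wrist0.png"); 
E
```

```text
[[-0.001 -0.911  0.412]
 [-0.002  0.412  0.911]
 [-1.     0.    -0.002]]
glass base [ 0.55665361 -0.37662158  0.        ] glass top [ 0.54708109 -0.36490336  0.165     ]
mug top [ 0.6642085  -0.36281284  0.092     ]
rocker press [[ 0.51802712 -0.24989561  0.083     ]] lid press [[ 0.61591367 -0.08543826  0.19      ]] [[ 0.58597264 -0.08731823  0.19      ]]
```

View pics/wrist0.png

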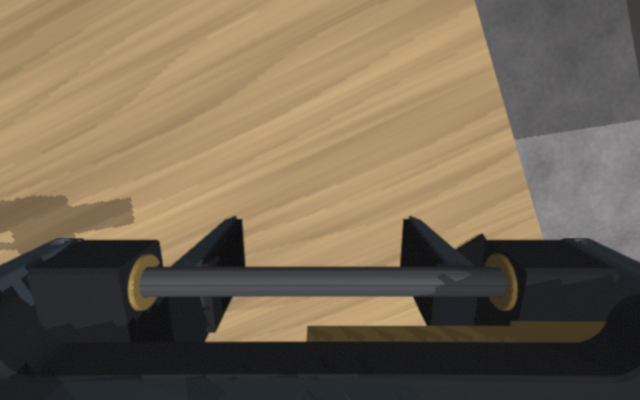

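The player pose is fitted: keys and dot agree to under about 1 px in the top view. The glass rim edge is near y=-0.334, so I'll keep the jaw axis along player x. First I close the gripper, rise and turn.

>>> drive_tool(steps=[{"slide": [0.2,-0.3,0.5],"rot": [0,0,-0.07],"gripper": 0},{"slide": [0.4,-0.6,0.9],"rot": [0,0,-0.14],"gripper": 0},{"slide": [0.6,-0.9,0.9],"rot": [0,0,-0.21],"gripper": 0},{"slide": [0.8,-1,0.9],"rot": [0,0,-0.28],"gripper": 0},{"slide": [0.9,-1,0.9],"rot": [0,0,-0.35],"gripper": 0},{"slide": [0.9,-1,0.9],"rot": [0,0,-0.42],"gripper": 0},{"slide": [0.9,-1,0.9],"rot": [0,0,-0.49],"gripper": 0},{"slide": [0.9,-1,0.9],"rot": [0,0,-0.52],"gripper": 0},{"slide": [0.9,-1,0.9],"rot": [0,0,-0.52],"gripper": 0}], grip_force=10)

```text
time_s: 1.05
tcp_pos: [0.3268, 0.4234, 0.303]
tool_rot: [-164.0, 89.9, -160.7]
contact_force: [0.4, -0.4, -0.0]
opening: 0.022
```

>>> drive_tool(steps=[{"slide": [0.3,-0.5,0],"rot": [0,0,0],"gripper": 0},{"slide": [0.6,-1,0],"rot": [0,0,0],"gripper": 0},{"slide": [0.6,-1,0],"rot": [0,0,0],"gripper": 0},{"slide": [0.6,-1,0],"rot": [0,0,0],"gripper": 0}])

```text
time_s: 1.45
tcp_pos: [0.3877, 0.3215, 0.303]
tool_rot: [-147.1, 89.9, -144.0]
contact_force: [-0.6, -0.1, 0.4]
opening: 0.0006
```

>>> drive_tool(steps=[{"slide": [0.3,-0.5,0],"rot": [0,0,0],"gripper": 0},{"slide": [0.6,-1,0],"rot": [0,0,0],"gripper": 0},{"slide": [0.6,-1,0],"rot": [0,0,0],"gripper": 0},{"slide": [0.6,-1,0],"rot": [0,0,0],"gripper": 0}])

```text
time_s: 1.85
tcp_pos: [0.4484, 0.2206, 0.3028]
tool_rot: [-147.8, 89.9, -144.8]
contact_force: [0.4, 0.1, 0.4]
opening: 0.0007
```

>>> drive_tool(steps=[{"slide": [0.3,-0.5,0],"rot": [0,0,0],"gripper": 0},{"slide": [0.6,-1,0],"rot": [0,0,0],"gripper": 0},{"slide": [0.6,-1,0],"rot": [0,0,0],"gripper": 0},{"slide": [0.6,-1,0],"rot": [0,0,0],"gripper": 0}])

```text
time_s: 2.25
tcp_pos: [0.5091, 0.1205, 0.3024]
tool_rot: [-163.6, 89.9, -160.6]
contact_force: [0.0, 0.6, -0.9]
opening: 0.0003
```

>>> drive_tool(steps=[{"slide": [0,-0.5,0],"rot": [0,0,0],"gripper": 0},{"slide": [0,-1,0],"rot": [0,0,0],"gripper": 0},{"slide": [0,-1,0],"rot": [0,0,0],"gripper": 0}])

```text
time_s: 2.55
tcp_pos: [0.5086, 0.0183, 0.3024]
tool_rot: [-145.1, 89.8, -142.3]
contact_force: [0.5, 0.2, -0.1]
opening: 0.0008
```

>>> drive_tool(steps=[{"slide": [0,-0.5,0],"rot": [0,0,0],"gripper": 0},{"slide": [0,-1,0],"rot": [0,0,0],"gripper": 0},{"slide": [0,-1,0],"rot": [0,0,0],"gripper": 0}])

```text
time_s: 2.85
tcp_pos: [0.5086, -0.0835, 0.3023]
tool_rot: [-135.7, 89.8, -133.0]
contact_force: [-0.0, 0.2, -0.4]
opening: 0.0005
```

>>> drive_tool(steps=[{"slide": [0.1,-0.5,0],"rot": [0,0,0],"gripper": 0},{"slide": [0.1,-1,0],"rot": [0,0,0],"gripper": 0},{"slide": [0.1,-1,0],"rot": [0,0,0],"gripper": 0}])

```text
time_s: 3.15
tcp_pos: [0.5194, -0.1852, 0.3017]
tool_rot: [-133.6, 89.7, -131.1]
contact_force: [-0.4, 1.0, -1.2]
opening: 0.0005
```

```bash
python3 - <<'E'
from station import *
from h import *
from scipy.spatial.transform import Rotation as R
s=get_state(); print(s["tcp_pos"],s["time_s"]); M=R.from_euler("xyz",s["tool_rot"],degrees=True).as_matrix();print(M.round(3)); print(np.degrees(np.arctan2(M[1,2],M[0,2])))
c=capture("wrist"); cv2.imwrite("pics/w1.png",c["pixels"]); pickle.dump(c,open("w1.pkl","wb"))
x=np.load("x.npy")
for k,v in {"o":(-.088,.09,.089),"g":(-.088,.03,.089),"b":(-.088,-.03,.089),"d":(-.088,-.141,.088)}.items(): print(k,proj(c,toW(x,v)))
print("tip",proj(c,s["tcp_pos"]))
E
```

```text
[ 0.51938174 -0.18516602  0.30165232] 3.15
[[-0.003 -0.044  0.999]
 [-0.004  0.999  0.044]
 [-1.    -0.004 -0.003]]
2.516872288092821
o [[314.25904847   9.76716207]]
g [[315.67967716  69.80194032]]
b [[316.96897244 124.38934676]]
d [[319.08219517 213.36895288]]
tip [[321.25898709 243.07718494]]
```

View pics/w1.png

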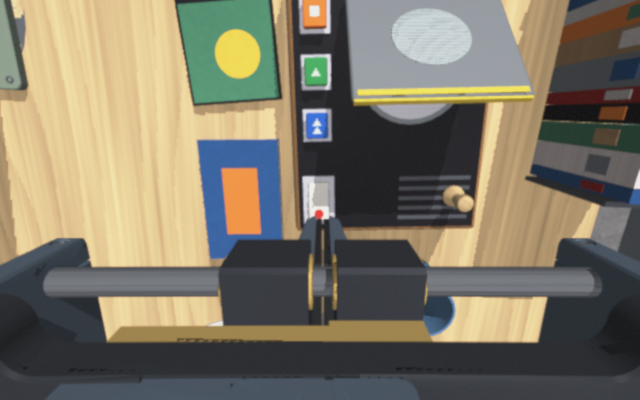

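The wrist view confirms the fit: dot seen at (319,214), predicted (319,213); green key seen at (316,71), predicted (316,70). Next I move above the rocker.

>>> drive_tool(steps=[{"slide": [-0.01,-0.4,0],"rot": [0,0,0],"gripper": 0},{"slide": [-0.01,-0.65,-0.2],"rot": [0,0,0],"gripper": 0},{"slide": [-0.01,-0.65,-0.6],"rot": [0,0,0],"gripper": 0},{"slide": [-0.01,-0.65,-1],"rot": [0,0,0],"gripper": 0},{"slide": [-0.01,-0.65,-1],"rot": [0,0,0],"gripper": 0}])

```text
time_s: 3.7
tcp_pos: [0.5157, -0.2435, 0.1965]
tool_rot: [156.4, 89.1, 159.1]
contact_force: [-0.1, 0.4, -0.4]
opening: 0.0006
```

>>> drive_tool(steps=[{"slide": [0,0,-0.3],"rot": [0,0,0],"gripper": 0},{"slide": [0,0,-0.6],"rot": [0,0,0],"gripper": 0},{"slide": [0,0,-0.9],"rot": [0,0,0],"gripper": 0},{"slide": [0,0,-0.9],"rot": [0,0,0],"gripper": 0},{"slide": [0,0,-0.9],"rot": [0,0,0],"gripper": 0}])

```text
time_s: 4.2
tcp_pos: [0.5174, -0.2425, 0.1085]
tool_rot: [155.2, 89.3, 158.0]
contact_force: [0.4, -0.9, 0.6]
opening: 0.0007
```

```bash
python3 - <<'E'
from station import *
from h import *
s=get_state(); print(s["tcp_pos"],s["time_s"],s["contact_force"]); 
c=capture("wrist"); cv2.imwrite("pics/w2.png",c["pixels"]); c=capture("scene"); a=c["pixels"][170:350,150:400]; cv2.imwrite("pics/s2.png",cv2.resize(a,None,fx=3,fy=3,interpolation=cv2.INTER_CUBIC))
E
```

```text
[ 0.51736223 -0.24249508  0.10852541] 4.2 [ 0.37755939 -0.91851567  0.59710604]
```

View pics/w2.png

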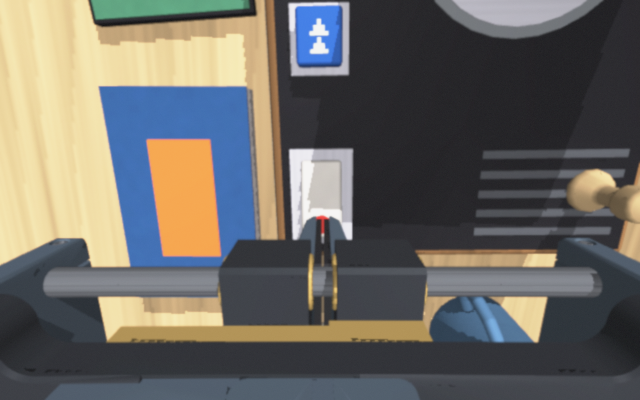

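View pics/s2.png

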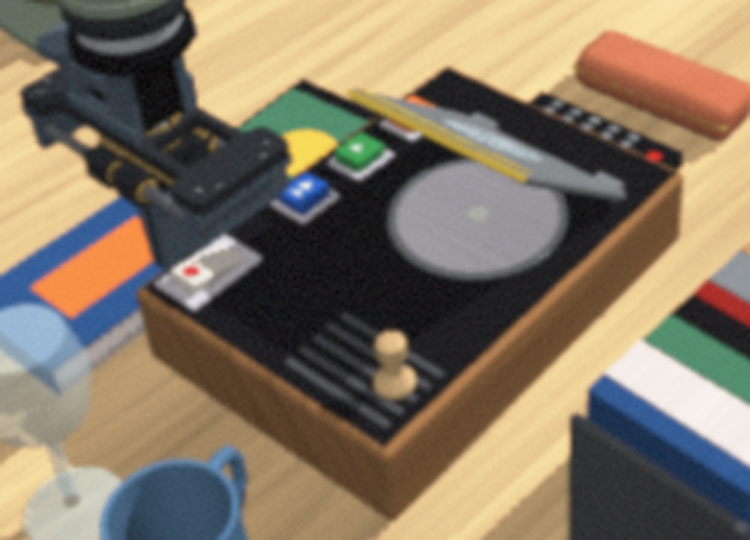

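Scene view: the shut fingertips are just above the rocker, whose red dot is still up, with clear space to the glass. I'll shift slightly right and descend gently.

>>> drive_tool(steps=[{"slide": [0,-0.08,-0.05],"rot": [0,0,0],"gripper": 0},{"slide": [0,-0.08,-0.1],"rot": [0,0,0],"gripper": 0},{"slide": [0,-0.08,-0.12],"rot": [0,0,0],"gripper": 0},{"slide": [0,-0.08,-0.12],"rot": [0,0,0],"gripper": 0}])

```text
time_s: 4.7
tcp_pos: [0.5173, -0.2514, 0.0969]
tool_rot: [156.1, 89.4, 158.8]
contact_force: [-0.7, 0.6, -0.6]
opening: 0.0007
```

>>> drive_tool(steps=[{"slide": [0,0,-0.03],"rot": [0,0,0],"gripper": 0},{"slide": [0,0,-0.06],"rot": [0,0,0],"gripper": 0},{"slide": [0,0,-0.08],"rot": [0,0,0],"gripper": 0},{"slide": [0,0,-0.1],"rot": [0,0,0],"gripper": 0},{"slide": [0,0,-0.11],"rot": [0,0,0],"gripper": 0}])

```text
time_s: 5.2
tcp_pos: [0.5176, -0.2519, 0.0861]
tool_rot: [159.5, 89.4, 162.2]
contact_force: [-0.6, -2.2, 2.2]
opening: 0.0006
```

>>> drive_tool(steps=[{"slide": [0,0,-0.01],"rot": [0,0,0],"gripper": 0},{"slide": [0,0,-0.02],"rot": [0,0,0],"gripper": 0},{"slide": [0,0,-0.03],"rot": [0,0,0],"gripper": 0}])

```text
time_s: 5.5
tcp_pos: [0.5177, -0.2523, 0.0835]
tool_rot: [164.1, 89.5, 166.9]
contact_force: [-0.9, -2.5, 4.6]
opening: 0.0007
```

>>> drive_tool(steps=[{"slide": [0,0,-0.01],"rot": [0,0,0],"gripper": 0},{"slide": [0,0,-0.02],"rot": [0,0,0],"gripper": 0},{"slide": [0,0,-0.03],"rot": [0,0,0],"gripper": 0},{"slide": [0,0,-0.03],"rot": [0,0,0],"gripper": 0}])

```text
time_s: 5.9
tcp_pos: [0.5179, -0.2526, 0.082]
tool_rot: [168.4, 89.5, 171.1]
contact_force: [-3.7, -2.0, 11.6]
opening: 0.0008
```

>>> drive_tool(steps=[{"slide": [0,0,-0.02],"rot": [0,0,0],"gripper": 0},{"slide": [0,0,-0.02],"rot": [0,0,0],"gripper": 0}])

```text
time_s: 6.1
tcp_pos: [0.5179, -0.2527, 0.0819]
tool_rot: [170.1, 89.6, 172.8]
contact_force: [-4.8, -1.3, 14.0]
opening: 0.0002
```

>>> drive_tool(steps=[{"slide": [0,0,0.3],"rot": [0,0,0],"gripper": 0},{"slide": [0,0,0.6],"rot": [0,0,0],"gripper": 0},{"slide": [0,0.2,1],"rot": [0,0,0],"gripper": 0},{"slide": [0,0.7,1],"rot": [0,0,0],"gripper": 0},{"slide": [0,0.7,1],"rot": [0,0,0],"gripper": 0}])

```text
time_s: 6.6
tcp_pos: [0.5177, -0.1777, 0.1825]
tool_rot: [143.2, 89.5, 146.1]
contact_force: [0.1, -1.1, -0.9]
opening: 0.0005
```

```bash
python3 - <<'E'
from station import *
from h import *
s=get_state(); print(s["tcp_pos"],s["time_s"],s["contact_force"]); 
c=capture("wrist"); cv2.imwrite("pics/w3.png",c["pixels"]); c=capture("scene"); a=c["pixels"][170:350,150:400]; cv2.imwrite("pics/s3.png",cv2.resize(a,None,fx=3,fy=3,interpolation=cv2.INTER_CUBIC)); a=c["pixels"][240:290,190:250];cv2.imwrite("pics/s3z.png",cv2.resize(a,None,fx=10,fy=10,interpolation=cv2.INTER_CUBIC))
E
```

```text
[ 0.51767252 -0.1777456   0.18249891] 6.6 [ 0.09631557 -1.08347984 -0.86101043]
```

View pics/s3.png

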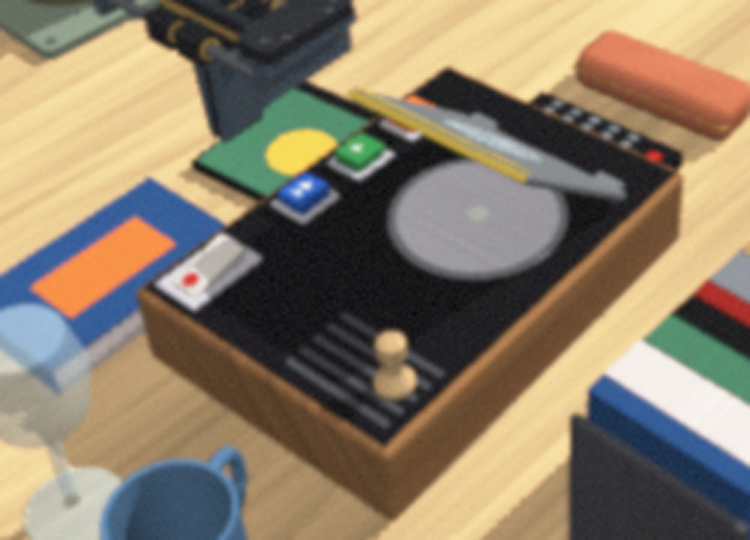

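View pics/s3z.png

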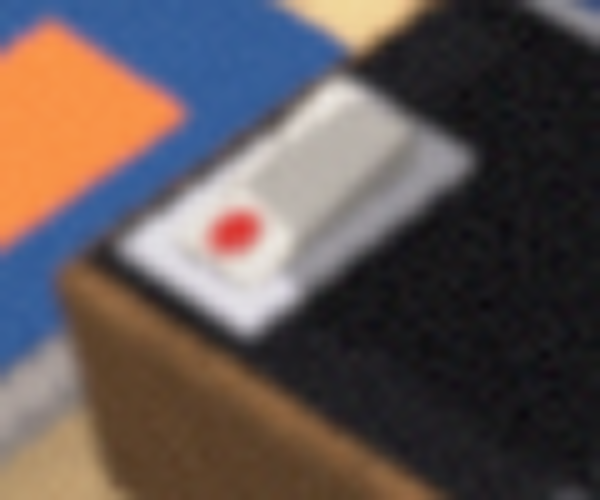

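```bash
python3 - <<'E'
from h import *
c=pickle.load(open("scene0.pkl","rb")); x=np.load("x.npy")
for a in (0,.2,.3,.34,.4):
    t=.2-a   # tilt, right end up positive
    p=[-.088,-.125-.016*np.cos(t)+.005*np.sin(t),.080+.016*np.sin(t)+.005*np.cos(t)]
    print(a,p,proj(c,toW(x,p)))
E
python3 - <<'E'
import cv2,numpy as np,pickle
def dot(im,r):
    y0,y1,x0,x1=r;a=im[y0:y1,x0:x1].astype(int); w=np.clip(a[...,2]-np.maximum(a[...,0],a[...,1])-60,0,None)
    ys,xs=np.mgrid[y0:y1,x0:x1]; return (xs*w).sum()/w.sum(),(ys*w).sum()/w.sum()
a=pickle.load(open("scene0.pkl","rb"))["pixels"]
print(dot(a,(250,272,204,225)))
b=cv2.imread("pics/s3z.png"); u=dot(b,(190,270,190,290)); print(u[0]/10+190-.45,u[1]/10+240-.45)
E
```

```text
0 [-0.088, np.float64(-0.13968771859148457), np.float64(0.08807904218192718)] [[213.99420217 259.62335419]]
0.2 [-0.088, np.float64(-0.14100000000000001), np.float64(0.085)] [[213.75444358 261.04196455]]
0.3 [-0.088, np.float64(-0.14141923372768256), np.float64(0.08337768616004089)] [[213.7272561  261.71499322]]
0.34 [-0.088, np.float64(-0.14154117151262338), np.float64(0.0827183901467554)] [[213.73381158 261.97519954]]
0.4 [-0.088, np.float64(-0.14167441189943517), np.float64(0.08172162359648523)] [[213.76226715 262.35452365]]
(np.float64(209.5258701787394), np.float64(255.9736594543744))
213.02639003555586 262.7131264929604
```

Red dot dropped from about row 259.9 to 262.7. Full-on predicts a shift of 2.7 px, and the press ended against a hard stop at 14 N, so power is on. Next, the lid.

>>> drive_tool(steps=[{"slide": [0,0,0.4],"rot": [0,0,0],"gripper": 0},{"slide": [0,0,0.7],"rot": [0,0,0],"gripper": 0},{"slide": [0.4,0.5,0.7],"rot": [0,0,0],"gripper": 0},{"slide": [0.8,0.9,0.7],"rot": [0,0,0],"gripper": 0},{"slide": [0.8,0.9,0.7],"rot": [0,0,0],"gripper": 0},{"slide": [0.8,0.9,0.7],"rot": [0,0,0],"gripper": 0}])

```text
time_s: 7.3
tcp_pos: [0.5988, -0.0901, 0.2494]
tool_rot: [162.8, 89.4, 165.8]
contact_force: [0.2, 0.2, -0.9]
opening: 0.0003
```

```bash
python3 - <<'E'
from station import *
from h import *
s=get_state(); print(s["tcp_pos"],s["time_s"],s["contact_force"]); 
c=capture("scene"); a=c["pixels"][150:330,170:420]; cv2.imwrite("pics/s4.png",cv2.resize(a,None,fx=3,fy=3,interpolation=cv2.INTER_CUBIC))
E
```

```text
[ 0.59882548 -0.0900776   0.24940149] 7.3 [ 0.16382974  0.17176398 -0.94666163]
```

View pics/s4.png

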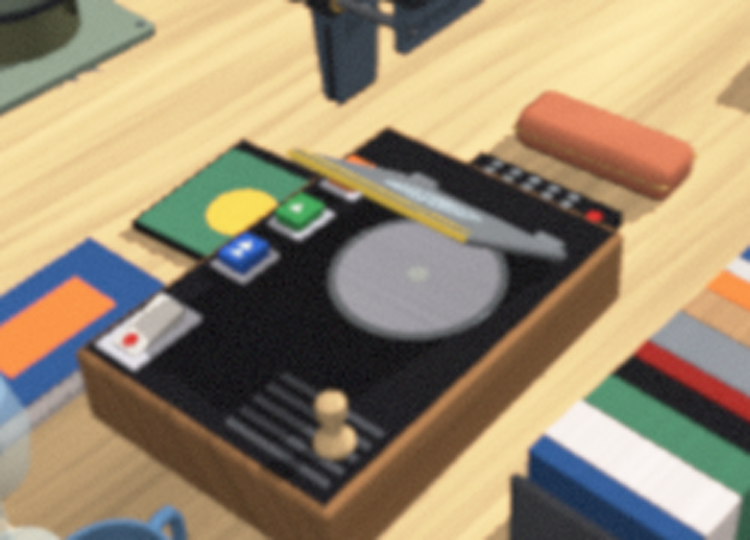

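>>> drive_tool(steps=[{"slide": [0,0.1,-0.2],"rot": [0,0,0],"gripper": 0},{"slide": [0,0.1,-0.4],"rot": [0,0,0],"gripper": 0},{"slide": [0,0.1,-0.5],"rot": [0,0,0],"gripper": 0},{"slide": [0,0.1,-0.6],"rot": [0,0,0],"gripper": 0},{"slide": [0,0.1,-0.7],"rot": [0,0,0],"gripper": 0},{"slide": [0,0.1,-0.8],"rot": [0,0,0],"gripper": 0}])

```text
time_s: 7.95
tcp_pos: [0.598, -0.0822, 0.1698]
tool_rot: [170.6, 89.4, 173.5]
contact_force: [-0.6, -0.2, 1.3]
opening: 0.0003
```

>>> drive_tool(steps=[{"slide": [0,0,-0.1],"rot": [0,0,0],"gripper": 0},{"slide": [0,-0.03,-0.2],"rot": [0,0,0],"gripper": 0},{"slide": [0,-0.06,-0.3],"rot": [0,0,0],"gripper": 0},{"slide": [0,-0.1,-0.4],"rot": [0,0,0],"gripper": 0},{"slide": [0,-0.13,-0.5],"rot": [0,0,0],"gripper": 0},{"slide": [0,-0.16,-0.6],"rot": [0,0,0],"gripper": 0}])

```text
time_s: 8.55
tcp_pos: [0.598, -0.0984, 0.1089]
tool_rot: [168.7, 89.4, 171.6]
contact_force: [0.9, 0.2, 0.3]
opening: 0.0003
```

```bash
python3 - <<'E'
from station import *
from h import *
s=get_state(); print(s["tcp_pos"],s["time_s"],s["contact_force"]); 
c=capture("scene"); a=c["pixels"][150:330,170:420]; cv2.imwrite("pics/s5.png",cv2.resize(a,None,fx=3,fy=3,interpolation=cv2.INTER_CUBIC))
E
```

```text
[ 0.59801933 -0.09835117  0.10891238] 8.55 [0.88330188 0.2476568  0.34876367]
```

View pics/s5.png

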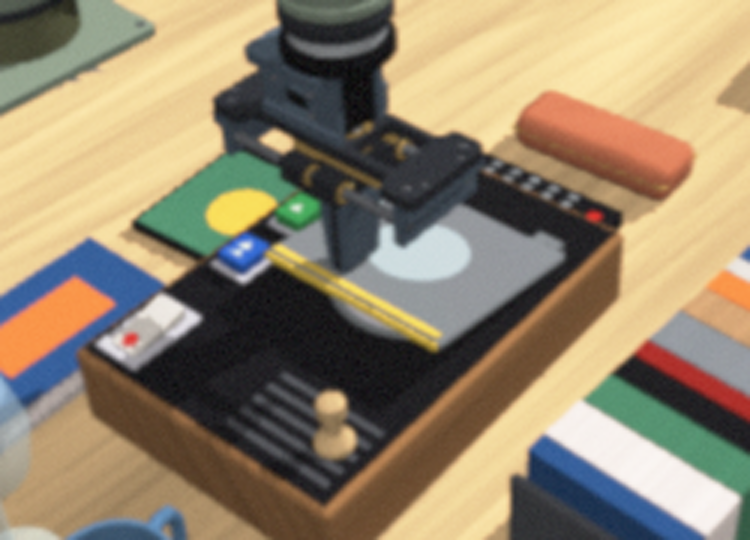

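The lid is following down under the fingertips, nearly shut. Continuing to the stop.

>>> drive_tool(steps=[{"slide": [0,-0.03,-0.06],"rot": [0,0,0],"gripper": 0},{"slide": [0,-0.06,-0.12],"rot": [0,0,0],"gripper": 0},{"slide": [0,-0.08,-0.17],"rot": [0,0,0],"gripper": 0},{"slide": [0,-0.08,-0.21],"rot": [0,0,0],"gripper": 0},{"slide": [0,-0.08,-0.23],"rot": [0,0,0],"gripper": 0}])

```text
time_s: 9.1
tcp_pos: [0.5969, -0.1072, 0.0869]
tool_rot: [174.7, 89.3, 177.6]
contact_force: [-6.9, 0.7, 25.2]
opening: 0.0003
```

>>> drive_tool(steps=[{"slide": [0,0,-0.015],"rot": [0,0,0],"gripper": 0},{"slide": [0,0,-0.03],"rot": [0,0,0],"gripper": 0},{"slide": [0,0,-0.03],"rot": [0,0,0],"gripper": 0},{"slide": [0,0,-0.03],"rot": [0,0,0],"gripper": 0}])

```text
time_s: 9.5
tcp_pos: [0.5968, -0.1072, 0.087]
tool_rot: [176.2, 89.4, 179.2]
contact_force: [-4.3, 1.5, 16.5]
opening: 0.0005
```

Hard stop at z=0.087, which is the shut lid height. Now lift and go above the green key.

>>> drive_tool(steps=[{"slide": [0,0,0.2],"rot": [0,0,0],"gripper": 0},{"slide": [0,0,0.5],"rot": [0,0,0],"gripper": 0},{"slide": [-0.4,0.2,0.5],"rot": [0,0,0],"gripper": 0},{"slide": [-0.9,0.4,0.5],"rot": [0,0,0],"gripper": 0},{"slide": [-0.9,0.4,0.5],"rot": [0,0,0],"gripper": 0},{"slide": [-0.9,0.4,0.5],"rot": [0,0,0],"gripper": 0}])

```text
time_s: 10.1
tcp_pos: [0.5057, -0.0668, 0.1373]
tool_rot: [177.9, 89.4, -179.2]
contact_force: [0.4, 0.2, -0.0]
opening: 0.0005
```

```bash
python3 - <<'E'
from station import *
from h import *
s=get_state(); print(s["tcp_pos"],s["time_s"],s["contact_force"]); 
c=capture("scene"); a=c["pixels"][150:330,170:420]; cv2.imwrite("pics/s6.png",cv2.resize(a,None,fx=3,fy=3,interpolation=cv2.INTER_CUBIC))
x=np.load("x.npy"); print(((proj(c,toW(x,[lidpt(0,q) for q in(-.055,.105)]))-[170,150])*3).round(1))
c=capture("wrist"); cv2.imwrite("pics/w6.png",c["pixels"])
print(proj(c,toW(x,[lidpt(0,q) for q in(-.055,.105)])))
E
```

```text
[ 0.50574807 -0.06684806  0.13728   ] 10.1 [ 0.41362749  0.2179272  -0.03597952]
[[267.  272.6]
 [439.3 369.5]]
[[363.64918993 298.7336076 ]
 [568.52763815 298.32949328]]
```

View pics/s6.png

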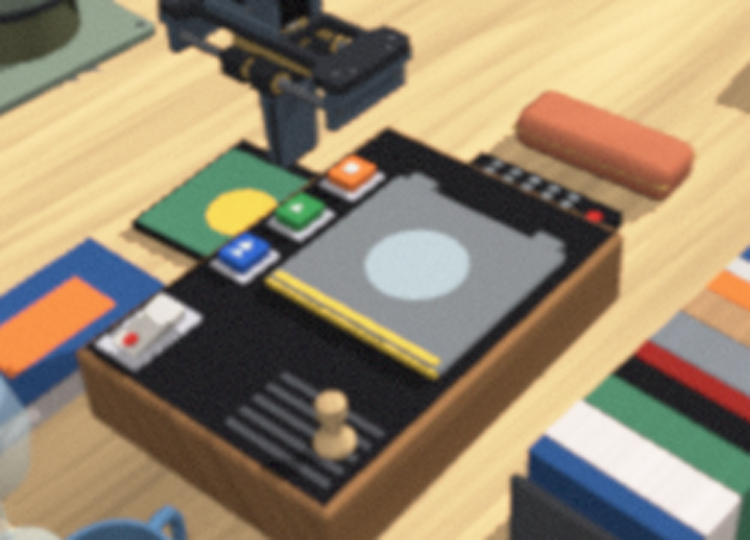

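View pics/w6.png

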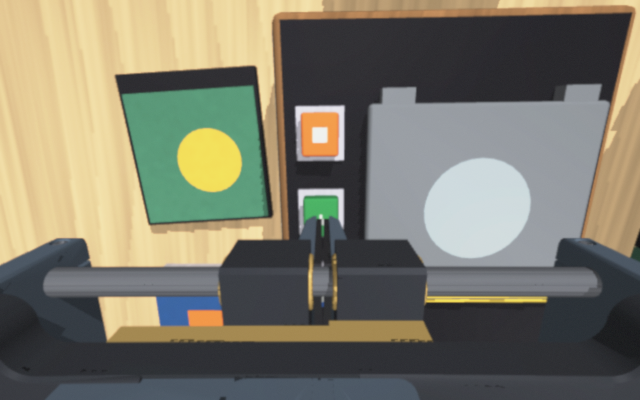

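Scene view: lid flat, its strip corners near (268,275) and (438,370) against predicted (267,273) and (439,370). The fingertip is over the green key. Pressing now.

>>> drive_tool(steps=[{"slide": [0,0,-0.15],"rot": [0,0,0],"gripper": 0},{"slide": [0,0,-0.3],"rot": [0,0,0],"gripper": 0},{"slide": [0,0,-0.42],"rot": [0,0,0],"gripper": 0},{"slide": [0,0,-0.42],"rot": [0,0,0],"gripper": 0}])

```text
time_s: 10.6
tcp_pos: [0.5081, -0.0678, 0.0938]
tool_rot: [177.3, 89.3, -179.8]
contact_force: [-0.5, 0.4, -0.5]
opening: 0.0002
```

>>> drive_tool(steps=[{"slide": [0,0,-0.03],"rot": [0,0,0],"gripper": 0},{"slide": [0,0,-0.06],"rot": [0,0,0],"gripper": 0},{"slide": [0,0,-0.09],"rot": [0,0,0],"gripper": 0},{"slide": [0,0,-0.11],"rot": [0,0,0],"gripper": 0},{"slide": [0,0,-0.12],"rot": [0,0,0],"gripper": 0}])

```text
time_s: 11.1
tcp_pos: [0.5091, -0.068, 0.084]
tool_rot: [-178.6, 89.5, -175.7]
contact_force: [-3.3, 0.3, 19.0]
opening: 0.0006
```

Bottomed at z=0.084 (5 mm travel, 19 N). Releasing and retreating upward.

>>> drive_tool(steps=[{"slide": [0,0,0],"rot": [0,0,0],"gripper": 0},{"slide": [0,0,0],"rot": [0,0,0],"gripper": 0},{"slide": [0,0,0.3],"rot": [0,0,0],"gripper": 0},{"slide": [0,0,0.7],"rot": [0,0,0],"gripper": 0},{"slide": [-0.3,0,1],"rot": [0,0,0],"gripper": 0},{"slide": [-0.6,0,1],"rot": [0,0,0],"gripper": 0},{"slide": [-0.6,0,1],"rot": [0,0,0],"gripper": 0},{"slide": [-0.6,0,1],"rot": [0,0,0],"gripper": 0}])

```text
time_s: 11.9
tcp_pos: [0.4489, -0.068, 0.1839]
tool_rot: [-178.1, 89.5, -175.2]
contact_force: [-0.2, 0.7, -0.5]
opening: 0.0008
```

```bash
python3 - <<'E'
from station import *
from h import *
s=get_state(); print(s["tcp_pos"],s["time_s"],s["contact_force"],s["joint_velocities"].round(2)); 
c=capture("scene"); a=c["pixels"][150:330,170:420]; cv2.imwrite("pics/s7.png",cv2.resize(a,None,fx=3,fy=3,interpolation=cv2.INTER_CUBIC))
cv2.imwrite("pics/s7f.png",c["pixels"]); cv2.imwrite("pics/t7.png",capture("top")["pixels"])
E
```

```text
[ 0.44888616 -0.06797971  0.18394195] 11.9 [-0.20949865  0.74064945 -0.50706461] [ 0.11  1.68 -1.52 -0.01 -0.17  0.  ]
```

View pics/s7.png

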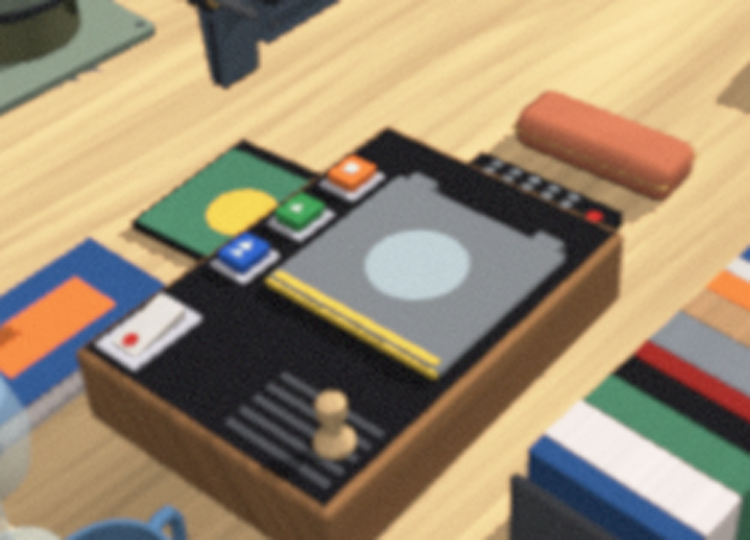

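View pics/t7.png

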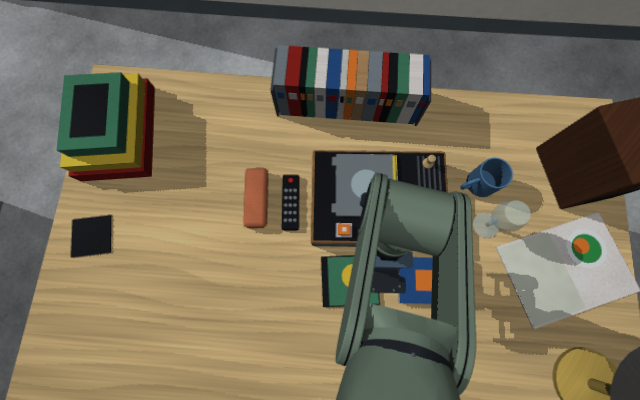

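Final view: lid flat, all three keys up, red dot down at (131,340) in the crop, and bystanders where they were. The tool is clear, so I'm handing in.

```bash
python3 -c "
from station import *
print(finish_job()); print(get_state()['time_s'])"
```

```text
the job is handed in; nothing more can be done
None
the job is handed in; nothing more can be done
```

I completed all three steps in order using the shut fingertips and handed the job in at about 12 s; no verdict was reported.

- **Power:** I pressed the red-dotted end of the rocker to its hard stop at 14 N. The red dot dropped about 2.8 px in the scene view, against 2.7 px predicted for fully on.
- **Lid:** I pushed it down to its stop, with the fingertip at z = 0.087 m, the given height for a shut lid. The force peaked at about 25 N. The picture afterwards shows it flat.
- **Play:** I pressed the green key to z = 0.084 m, its full 5 mm travel, at 19 N. I held it for about 0.2 s and let it go.

My last pictures show:
- The rocker is on, the lid is shut and all three keys are up.
- The tool is clear of everything.
- The bystanders I could see are where they started. The arm hid parts of the disc case and paperback in the top view, but the scene view shows both unmoved by eye; I did not measure them.

One check disagreed: the player's outer corners were off by up to about 4 px in the pose fit, probably from edge bevels. The keys and the red dot were within about 2 px, and the contact heights were as expected. A separate automatic measurement of the dot's starting position was thrown off by the orange book cover, so that one was read by eye.

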